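# Press open the bay that holds the amber vial

## Task

Open the bay of the white sample locker that holds the amber vial: its lid has a push-to-release catch, so press the blue pad on that lid inward until the catch lets go, then move away and let the lid swing fully open by itself. Leave the other bay shut and the amber vial standing in its nest.

Things in the scene. Friction and masses are not known exactly. Their poses are not given: they have to be found in the camera images.
- locker: White two-bay locker, fixed on legs of varying height, 140 (x) x 154 (y) x 80 mm. Origin: centre of underside, 0 to 40 mm over the desk; z up, front -x, left bay +y; it stands turned. Each bay: flush grey windowed lid 104 x 58 x 5 mm, rear hinge along y at x +55, z 77.5. Blue push pads 22 x 42 mm, top at z 81, centred at x -33, y +34 (left), -34 (right). Vial nests at x +12, y +34 and -34.
- left_door (a joint): Lid of the left (+y) bay, rad: about 0 latched shut, 1.6 fully open (upright), -0.07 pressed to its stop. Pressing the pad straight down takes 4 to 7 N; after 3.5 to 4.5 mm the catch lets go, and at 6 mm a firm stop is met (12 N there is plenty). Once the pad is freed a spring swings the lid up and back in about 2 s; pressed less deep, it returns and stays latched.
- right_door (a joint): Lid of the right (-y) bay, rad: same lid, catch and values as the left: about 0 latched shut, 1.6 fully open (upright), -0.07 pressed to its stop, 6 mm down at the pad.
- amber_vial: Amber-brown sample vial with a black cap, 25 mm across, 51 mm tall, standing in one of the two nests, seen through the window (the other bay holds a white vial with a white cap). Origin: centre of its underside, 12 mm above the locker's underside; z up.

How it is judged:
At the end, for the whole second after the job is handed in: The lid over the amber vial stands open by more than 1.3 rad (75 degrees), the other lid is shut (under 0.1 rad), and the amber vial stands upright (within 0.2 rad) in its nest (its underside less than 22 mm above the locker's underside) (((y of amber_vial in the frame of locker above 0 m and value of joint left_door above 1.3 rad and value of joint right_door below 0.1 rad) or (y of amber_vial in the frame of locker below 0 m and value of joint right_door above 1.3 rad and value of joint left_door below 0.1 rad)) and angle between amber_vial's own z axis and vertical below 0.2 rad and z of amber_vial in the frame of locker below 0.022 m); the robot touches nothing.
It fails at once if the lid over the other bay is let open ((y of amber_vial in the frame of locker above 0 m and value of joint right_door above 0.15 rad) or (y of amber_vial in the frame of locker below 0 m and value of joint left_door above 0.15 rad)).
It also fails if it takes over 32 s, if anything falls off the work surface, if the arm or the gripper's body presses on something with over 40 N, if the wrist force passes 120 N, or if a joint passes its speed limit or range.

## Robot

A 7-joint arm with a two-finger parallel gripper is mounted at the origin on the work surface; the furniture and walls round the work are solid. World frame = base frame: x ahead of the robot, y to its left, z up, the work surface at z = 0. Lengths are in m, angles in rad, forces in N, time in s.
With the tool pointing down it reaches from about 0.375 to 0.925 m from the base axis. Payload 3.1 kg.
Tool frame: the origin (TCP) lies on the centre line of the jaws, within the pads' length; the fingertips stand 19 mm ahead of it and the grasp point (between the pads) is the TCP (arm.tcp_to_tips is the distance from the TCP to the fingertips, in m); z points along the fingers, y is the line along which they close (so a half turn about z gives the same grasp; the last joint's range is limited). The gripper opens to 85 mm and grips with 20 to 120 N. Pads are 22 mm wide; open, the fingers measure 114 mm over their backs; the gripper's body (76 mm by 85 mm) begins 54 mm behind the grasp point. The pads swing forward as they close: fully open they stand 13 mm farther back than shut.
Start: joints at [1.004, 0.383, 0.044, 1.598, -0.018, 1.161, -0.05], TCP at [0.294, -0.58, 0.25] pointing down, gripper open.
Joint ranges: [-2.61, 2.61], [-0.41, 2.15], [-1.48, 1.57], [0, 2.5], [-1.57, 4.71], [0.05, 1.97], [-2.85, 2.85]. Speed limits (rad/s): [2.79, 2.79, 3.14, 3.14, 3.14, 3.14, 3.14].

## Interface

Orientations are given as a unit quaternion [w, x, y, z].
In Python, from bench import arm, effector, status, read_camera, camera_model, workorder gives the robot as it stands. Calls block until the motion is done:
- arm.movep(position, orientation): joint-space move of the TCP to a pose.
- arm.move_l(position, orientation=None, rate=0.15, f_stop=None): straight line of the TCP; orientation=None keeps the orientation; rate is the mean speed in m/s. With f_stop (N) it stops when the force on the tool has changed by that much, and returns True; else False.
- arm.movej(angles): joint-space move.
- effector.move_gripper(opening, newtons=None): finger opening in m; newtons is the grip in N (None keeps the last); returns when the fingers have stopped.
- arm.dwell(seconds).
- arm.ik(position, orientation): joint angles nearest the present ones, or None.
- status.get_obs(): the state.
- read_camera(name): name is "scene" or "top" or "wrist"; returns (picture, depth): 420x560x3 uint8, blue, green, red; 420x560 float32, m along the optical axis (not along the pixel's ray), 0 where there is no reading.
- camera_model(name): a dict with "fx", "fy", "cx", "cy" (pixels), "pose" (4x4, takes a point from camera to world coordinates). Camera axes: x right, y down, z forward; pixel columns grow to the right and rows downward; lengths in m; the calibration is good to about 2 mm. A picture is of the moment at which its call begins: read the wrist's pose just before it. camera_model takes no time and is no camera call; for the wrist camera it gives the pose at the moment of the call.
A pose or a line that the arm cannot do raises arm.IKError and nothing moves.
- workorder.job_done(): hands the job in; it is judged then, once.
The state is a dict: "time_s": time; "qpos": joint angles; "qd": joint speeds; "joint_torque": joint torques, N m; "position": TCP position; "orientation": TCP orientation; "force": force on the tool from outside, world axes, zero at the start; "torque": the same for the moment, N m; "finger_gap": finger opening in m; "grip_force": force on a finger pad.
Only numpy, scipy, OpenCV 4.12 (cv2) and the standard library are available. Lean on these libraries where they do the work, as an engineer would, in place of code of your own. Each camera call takes 0.05 s, during which the arm holds its last target. There are 200 camera calls.

## Working session

There is one attempt and no reset: what is moved stays moved. The work goes in short steps, each a Python script; the robot and the scene stay as the last script left them, time stands still between calls to the robot, and variables do not carry over. Pictures are saved under pics/ and viewed, at most 10 in all, crops included, and the job is handed in when it is done.

```bash
mkdir -p pics
cat > h.py <<'E'
import numpy as np, cv2
from bench import arm, effector, status, read_camera, camera_model, workorder
def pts(d,m):
    v,u=np.mgrid[:d.shape[0],:d.shape[1]]
    p=np.stack([(u-m["cx"])/m["fx"]*d,(v-m["cy"])/m["fy"]*d,d],-1)
    T=np.array(m["pose"]); return p@T[:3,:3].T+T[:3,3]
E
python3 - <<'E'
from h import *
for n in("top","scene"):
    m=camera_model(n); im,d=read_camera(n); cv2.imwrite(f"pics/{n}.png",im); np.save(n+"_d.npy",d)
    P=pts(d,m); b,g,r=[im[...,i].astype(int) for i in range(3)]
    k=((b-r>60)&(b-g>25)).astype(np.uint8)
    N,L,S,C=cv2.connectedComponentsWithStats(k)
    for i in range(1,N):
        if S[i,4]>30:
            q=(L==i)&(d>0); print(n,S[i],C[i].round(1),np.median(P[q],0).round(4),P[q].mean(0).round(4))
E
```

```text
top [ 419    0  141  141 5706] [503.9  59.5] [ 0.924  -0.2083 -0.0026] [ 0.9086 -0.2064 -0.0026]
top [437   0  36  22 331] [451.    7.7] [ 1.0531 -0.0863 -0.0025] [ 1.0512 -0.0898 -0.0025]
top [487   0  15  12  65] [493.8   5.1] [ 1.0568 -0.1996 -0.0025] [ 1.0577 -0.1984 -0.0025]
top [548  87  12   6  34] [553.3  89.2] [ 0.8268 -0.3169 -0.002 ] [ 0.8272 -0.3173 -0.0023]
top [547 155  13  10  47] [554.2 160. ] [ 0.6488 -0.2955 -0.0026] [ 0.6489 -0.2951 -0.0025]
top [543 165  17  27 136] [552.6 175.5] [ 0.612  -0.2867 -0.0026] [ 0.6115 -0.2862 -0.0025]
top [267 182  20  20 150] [276.  191.5] [0.5562 0.3525 0.0899] [0.5562 0.3525 0.0899]
top [243 204  20  20 170] [252.3 213.9] [0.5094 0.4017 0.0902] [0.5095 0.4011 0.0902]
scene [  33    1  266  128 9105] [187.4  63.4] [ 9.638e-01 -4.038e-01 -7.000e-04] [ 9.966e-01 -4.027e-01 -5.000e-04]
scene [146  17  41  11 121] [170.4  22. ] [ 1.1702e+00 -6.9960e-01 -9.0000e-04] [ 1.1789e+00 -6.9910e-01 -7.0000e-04]
scene [   6   41  140  107 3875] [80.1 97.7] [ 1.2409e+00 -1.1290e-01 -1.0000e-03] [ 1.2633e+00 -1.3270e-01 -9.0000e-04]
scene [182  51  14   6  60] [188.7  53.4] [ 1.0138e+00 -4.5910e-01 -7.0000e-04] [ 1.014e+00 -4.590e-01 -6.000e-04]
scene [ 23 133  15   6  31] [ 29.4 135.8] [ 1.2998  0.0854 -0.0015] [ 1.2998  0.0846 -0.0014]
scene [259 173  10  25  39] [261.7 187.1] [0.5946 0.1874 0.0082] [0.5927 0.1783 0.0082]
scene [248 211  19  17 169] [257.1 219.5] [0.5571 0.3543 0.092 ] [0.5571 0.3544 0.092 ]
scene [163 218  43  30 271] [183.2 233.6] [0.7336 0.3566 0.0084] [0.7322 0.3549 0.008 ]
scene [265 233  21  18 183] [274.8 241.5] [0.5097 0.4036 0.0919] [0.5098 0.4035 0.092 ]
```

View pics/top.png

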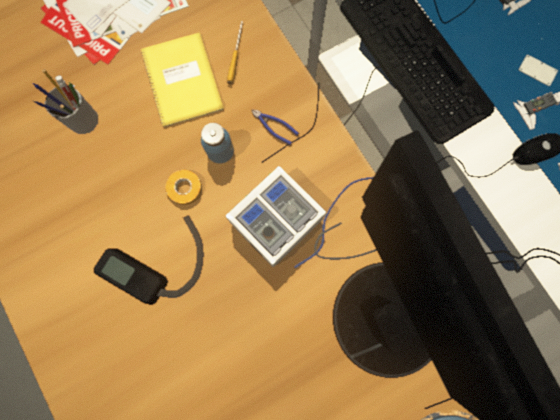

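View pics/scene.png

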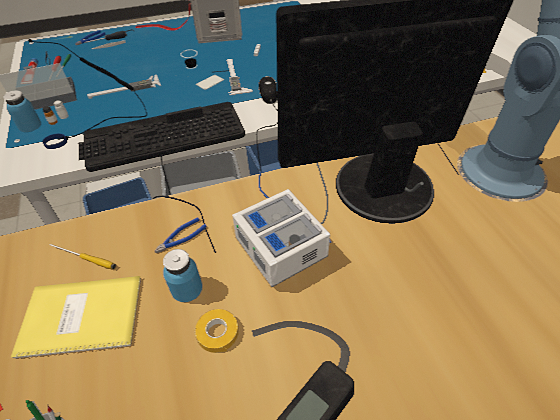

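Run:
```python
from h import *
a=cv2.imread("pics/top.png")[155:275,215:335]; b=cv2.imread("pics/scene.png")[180:290,225:335]
s=lambda x:cv2.resize(x,(400,400),interpolation=cv2.INTER_CUBIC)
cv2.imwrite("pics/crop.png",np.clip(np.hstack([s(a),s(b)])*1.3,0,255).astype(np.uint8))
for n in("top","scene"):
    P=pts(np.load(n+"_d.npy"),camera_model(n)).reshape(-1,3)
    print(n,camera_model(n)["pose"][:3,3])
    x=np.arange(0,1.01,.1);y=np.arange(-.8,.81,.1)
    H=np.full((10,16),-1.)
    for p in P:
        i,j=int(np.floor(p[0]*10)),int(np.floor(p[1]*10))+8
        if 0<=i<10 and 0<=j<16: H[i,j]=max(H[i,j],p[2])
    print("rows x 0.., cols y -.8..",(H*100).astype(int),sep="\n")
```

```text
top [0.34148615 0.34259571 0.9333798 ]
rows x 0.., cols y -.8..
[[-100  -57  -57 -100 -100 -100 -100    1    1    0    0    0    0    0
     0    0]
 [-100  -57  -57 -100 -100 -100 -100    1   40    1    0    0    0    0
     0    0]
 [-100  -57  -57  -57 -100   -1 -100 -100   44   40   12    0    0    0
     0    0]
 [-100 -100  -57  -57 -100    0    0 -100   44   44    1   93    0    4
     5    4]
 [-100 -100  -57  -45  -57    0    0 -100 -100   44   39    9    9    1
     5    5]
 [-100 -100 -100  -46  -44    0    0    0 -100   44   38    9    9    2
     1    0]
 [-100 -100 -100 -100    0    3    1    1 -100    0    0    9   10   10
     1    0]
 [-100 -100 -100 -100    1    3    2    2    1    0    1    1   10    1
     1   14]
 [-100 -100 -100 -100    1    1    1    4    2    0    1    0    1    1
     1    0]
 [-100 -100 -100 -100    0    0    0    4    2    2    0    0    1    1
     2    1]]
scene [0.39002872 0.88903712 0.73132543]
rows x 0.., cols y -.8..
[[-100 -100 -100    0 -100    0    0   41   40    1    0    0    0    0
     0 -100]
 [-100 -100 -100 -100 -100 -100    0   15   42    1    0    0    0    0
     0 -100]
 [-100 -100 -100 -100 -100 -100 -100    0   43   40   12    0    0    0
     0 -100]
 [-100 -100 -100 -100 -100 -100 -100 -100   43   44    1    0    0    4
     5 -100]
 [-100 -100 -100 -100 -100 -100 -100 -100    1   44   39    9    9    1
     5    4]
 [-100 -100 -100 -100 -100 -100 -100 -100    0   44   43    9    9    2
     2    0]
 [-100 -100  -56    0    0    4    1    1 -100    1    0    9   11   10
     1    0]
 [   0    0    1    1    1    3    2    2    2    0    1    1   10    8
     1   15]
 [   0   13   14    1    1    1    1    4    2    1    1    0    1    1
     1    0]
 [   0    7   15    4    4    0    0    4    3    2    0    0    1    1
     1    0]]
```

View pics/crop.png

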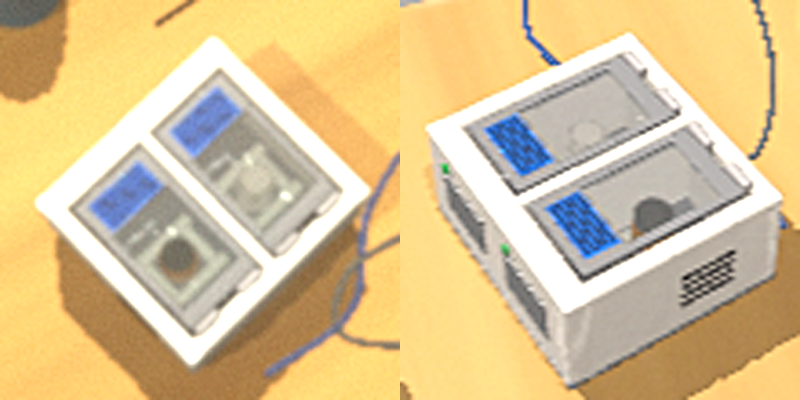

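Run:
```python
from h import *
from scipy.spatial.transform import Rotation as R
for n in("top","scene"):
    P=pts(np.load(n+"_d.npy"),camera_model(n)).reshape(-1,3)
    q=P[(P[:,2]>.15)&(P[:,2]<.6)&(P[:,0]>.12)&(P[:,0]<.8)&(P[:,1]>-.15)&(P[:,1]<.35)]
    print(n,len(q),[ (round(a,2),q[abs(q[:,0]-a)<.01][:,1:].min(0).round(3),q[abs(q[:,0]-a)<.01][:,1:].max(0).round(3)) for a in np.arange(.14,.66,.04) if (abs(q[:,0]-a)<.01).any()], q[:,0].min(),q[:,0].max())
s=status.get_obs(); print(s["position"],s["orientation"])
def quat(yaw): return R.from_euler("ZX",[yaw,np.pi]).as_quat()[[3,0,1,2]]
cur=R.from_quat(np.array(s["orientation"])[[1,2,3,0]]).as_matrix(); print(cur.round(2))
np.set_printoptions(precision=3,suppress=True)
for p in [(.5097,.4025,.12),(.5097,.4025,.35),(.5097,.4025,.5)]:
  for y in np.arange(-180,180,30):
    print(p,y,arm.ik(list(p),list(quat(np.radians(y)))))
o=s["orientation"];c=np.array(s["position"])
for r in(.45,.55,.65,.75,.85,.9):
  for z in(.15,.3,.45): print(r,z,arm.ik([r*c[0]/.65,r*c[1]/.65,z],o))
```

```text
top 28578 [(np.float64(0.18), array([0.049, 0.15 ]), array([0.072, 0.369])), (np.float64(0.22), array([0.038, 0.15 ]), array([0.092, 0.442])), (np.float64(0.26), array([0.041, 0.151]), array([0.172, 0.443])), (np.float64(0.3), array([0.058, 0.151]), array([0.189, 0.442])), (np.float64(0.34), array([0.076, 0.15 ]), array([0.169, 0.442])), (np.float64(0.38), array([0.094, 0.151]), array([0.163, 0.443])), (np.float64(0.42), array([0.112, 0.15 ]), array([0.181, 0.443])), (np.float64(0.46), array([0.13, 0.15]), array([0.198, 0.442])), (np.float64(0.5), array([0.148, 0.151]), array([0.205, 0.443])), (np.float64(0.54), array([0.166, 0.153]), array([0.198, 0.442]))] 0.16023044120025665 0.5453174310085005
scene 29425 [(np.float64(0.14), array([-0.   ,  0.151]), array([0.028, 0.423])), (np.float64(0.18), array([0.033, 0.15 ]), array([0.076, 0.427])), (np.float64(0.22), array([0.051, 0.15 ]), array([0.093, 0.431])), (np.float64(0.26), array([0.068, 0.151]), array([0.172, 0.435])), (np.float64(0.3), array([0.086, 0.15 ]), array([0.192, 0.44 ])), (np.float64(0.34), array([0.102, 0.15 ]), array([0
[... 3682 characters left out ...]
-0.004  1.503 -0.071]
0.65 0.15 [ 1.008  0.481  0.039  1.68  -0.021  0.983 -0.047]
0.65 0.3 [ 1.002  0.347  0.047  1.542 -0.017  1.255 -0.051]
0.65 0.45 [ 0.995  0.293  0.058  1.312 -0.017  1.54  -0.051]
0.75 0.15 [ 1.014  0.657  0.049  1.399 -0.034  1.089 -0.033]
0.75 0.3 [ 1.01   0.546  0.057  1.257 -0.031  1.342 -0.036]
0.75 0.45 [ 1.007  0.516  0.069  1.004 -0.034  1.625 -0.036]
0.85 0.15 [ 1.021  0.856  0.062  1.057 -0.05   1.233 -0.023]
0.85 0.3 [ 1.021  0.776  0.071  0.89  -0.05   1.479 -0.026]
0.85 0.45 [ 1.028  0.808  0.084  0.538 -0.062  1.799 -0.03 ]
0.9 0.15 [ 1.027  0.976  0.07   0.84  -0.06   1.329 -0.021]
0.9 0.3 [ 1.03   0.924  0.079  0.634 -0.063  1.587 -0.025]
0.9 0.45 None
```

```bash
cat > fk.py <<'E'
import numpy as np
from scipy.spatial.transform import Rotation as R
def quat(yaw): return R.from_euler("ZX",[yaw,np.pi]).as_quat()[[3,0,1,2]].tolist()
def fk(q,p,s,full=False):
    h,L1,a,b,L2,c,L3,o,l1=p
    Z=lambda t:R.from_euler("z",t); Y=lambda t:R.from_euler("y",t)
    M=Z(-q[0]+o); x=np.array([0,0,h]); pts=[x]
    for r,d in((Y(q[1]),(l1,0,L1)),(Z(s[0]*q[2]),(a,0,0)),(Y(q[3]),(b,0,L2)),(Z(s[1]*q[4])*Y(q[5]),(c,0,L3))):
        M=M*r; x=x+M.apply(d); pts.append(x)
    return np.array(pts) if full else x
E
python3 - <<'E'
from h import *; from fk import *
from scipy.optimize import least_squares
import json
o=status.get_obs()["orientation"];D=[]
g=np.random.default_rng(0)
while len(D)<60:
    t=g.uniform(-1.4,1.2);r=g.uniform(.42,.85);p=[r*np.cos(t),r*np.sin(t),g.uniform(.12,.5)]
    q=arm.ik(p,quat(g.uniform(-3,3)))
    if q is not None: D.append((q,p))
best=None
for s in[(1,1),(1,-1),(-1,1),(-1,-1)]:
    f=lambda x:np.concatenate([fk(q,x,s)-p for q,p in D])
    k=least_squares(f,[.3,.4,0,0,.4,0,.2,0,0]); print(s,np.abs(k.fun).max(),k.x.round(4))
    if best is None or k.cost<best[0]: best=(k.cost,s,k.x.tolist())
json.dump(best[1:],open("fk.json","w"))
np.set_printoptions(precision=3,suppress=True)
s,x=best[1:]
for q in([-1.397,.713,.925,1.73,-.652,1.037,-2.334],[-.229,.617,-.67,1.67,.438,1.01,-2.095],status.get_obs()["qpos"]): print(fk(q,x,s,True))
E
```

```text
(1, 1) 0.37075129826454223 [ 0.4065  0.54   -0.6781  0.2067  0.5751  0.1809  0.1945  0.0244  0.6636]
(1, -1) 0.4435837392871662 [ 0.2046  0.6851 -0.9412 -0.0106  0.43   -0.0259  0.4389  0.0368  0.8018]
(-1, 1) 0.015271319075132461 [ 0.001   0.5013 -0.0085  0.0068  0.5057  0.0034  0.0099 -0.054   0.0096]
(-1, -1) 0.01732209477818414 [-4.9801e+00  4.9790e-01 -2.7000e-03  1.1700e-02  5.0870e-01  7.6000e-03
 -4.9813e+00 -5.3700e-02  6.4000e-03]
[[0.    0.    0.001]
 [0.076 0.327 0.374]
 [0.068 0.324 0.377]
 [0.494 0.4   0.115]
 [0.496 0.39  0.112]]
[[0.    0.    0.001]
 [0.293 0.052 0.404]
 [0.289 0.046 0.408]
 [0.519 0.403 0.134]
 [0.511 0.406 0.127]]
[[ 0.     0.     0.001]
 [ 0.096 -0.171  0.462]
 [ 0.093 -0.164  0.465]
 [ 0.299 -0.576  0.257]
 [ 0.297 -0.573  0.247]]
```

Run:
```python
from h import *; from fk import *
from scipy.optimize import least_squares
import json
np.set_printoptions(precision=3,suppress=True)
g=np.random.default_rng(1);D=[]
for _ in range(400):
    t=g.uniform(-1.4,1.2);r=g.uniform(.45,.8);p=[r*np.cos(t),r*np.sin(t),g.uniform(.15,.5)]
    Q=R.from_euler("ZXY",[g.uniform(-3,3),np.pi+g.uniform(-.4,.4),g.uniform(-.4,.4)]).as_quat()[[3,0,1,2]].tolist()
    q=arm.ik(p,Q)
    if q is not None: D.append((q,p))
    if len(D)==60: break
for s in[(-1,1),(-1,-1)]:
    k=least_squares(lambda x:np.concatenate([fk(q,x,s)-p for q,p in D]),[.3,.5,0,0,.5,0,.3,0,0])
    print(s,np.abs(k.fun).max(),k.x)
    for q in([-1.397,.713,.925,1.73,-.652,1.037,-2.334],):print(fk(q,k.x,s,True))
c=np.array([.293,-.579])/.65*.5
q=arm.ik([*c,.58],status.get_obs()["orientation"]);print(arm.tcp_to_tips,q,status.get_obs()["time_s"])
if q is not None:
    effector.move_gripper(0.0); arm.movej(q); s=status.get_obs(); print(s["time_s"],s["position"],arm.tcp_to_tips)
    for y in(43.9,-136.1):
      print(arm.ik([.5,.39,.58],quat(np.radians(y))),arm.ik([.5,.39,.5],quat(np.radians(y))))
```

```text
(-1, 1) 0.13501611637318778 [ 0.06   0.357  0.039 -0.037  0.435 -0.073 -0.026 -0.065 -0.024]
[[0.    0.    0.06 ]
 [0.051 0.209 0.346]
 [0.085 0.219 0.331]
 [0.465 0.309 0.134]
 [0.505 0.374 0.122]]
(-1, -1) 0.02330231220212825 [ 0.3    0.491 -0.001  0.008  0.501 -0.003  0.3   -0.058  0.004]
[[0.    0.    0.3  ]
 [0.074 0.315 0.669]
 [0.073 0.315 0.669]
 [0.495 0.388 0.41 ]
 [0.498 0.388 0.11 ]]
0.019 [ 0.966 -0.002  0.054  1.389  0.     1.757 -0.082] 0.1
2.225 [ 0.226 -0.446  0.578] 0.019
[-0.46   0.312 -0.392  1.043  0.121  1.807 -1.611] [-0.435  0.287 -0.392  1.235  0.109  1.64  -1.609]
[-0.018  0.511 -1.246  1.018  0.512  1.902  1.297] [ 0.064  0.505 -1.244  1.21   0.483  1.736  1.285]
```

Run:
```python
from h import *; from fk import *
np.set_printoptions(precision=3,suppress=True)
arm.movej([-1.2,-.002,.5,1.389,0,1.757,-1.6]); s=status.get_obs(); print(s["time_s"],s["position"])
X=np.array([-.721,-.693]); p=np.array([.5096,.4025]); Q=quat(np.radians(43.9))
F=[.3,.491,-.001,.008,.501,-.003,.3,-.058,.004]
for z in(.5,.2):
    q=arm.ik([*(p-X*.02),z],Q); print(q); 
    if q is not None: print(fk(q,F,(-1,-1),True)[[1,3,4]])
    if q is None or q[2]<0: break
    arm.movej(q)
s=status.get_obs(); print(s["time_s"],s["position"],s["force"])
im,d=read_camera("wrist"); cv2.imwrite("pics/w1.png",im)
m=camera_model("wrist"); P=pts(d,m); b,g,r=[im[...,i].astype(int) for i in range(3)]
N,L,S,C=cv2.connectedComponentsWithStats(((b-r>60)&(b-g>25)).astype(np.uint8))
for i in range(1,N):
    if S[i,4]>200: k=(L==i)&(d>0); print(S[i],C[i],np.median(P[k],0),(P[k].max(0)+P[k].min(0))/2)
```

```text
4.925 [0.413 0.295 0.58 ]
[-1.13   0.368  0.585  1.176 -0.201  1.653 -1.398]
[[0.086 0.158 0.757]
 [0.516 0.411 0.79 ]
 [0.519 0.413 0.49 ]]
[-1.13   0.507  0.535  1.613 -0.282  1.099 -1.326]
[[0.116 0.213 0.727]
 [0.512 0.408 0.493]
 [0.515 0.41  0.193]]
6.8333 [0.525 0.417 0.203] [ 0.528 -0.306  1.102]
[498   0  24 125 573] [505.527  53.82 ] [0.727 0.37  0.011] [0.725 0.357 0.011]
[531   0  18 119 502] [541.408  57.052] [0.747 0.341 0.011] [0.74  0.344 0.011]
[ 250  233   62   30 1303] [280.525 246.957] [0.511 0.403 0.092] [0.511 0.403 0.093]
[ 348  234   63   29 1124] [378.681 247.966] [0.557 0.354 0.092] [0.558 0.354 0.093]
```

View pics/w1.png

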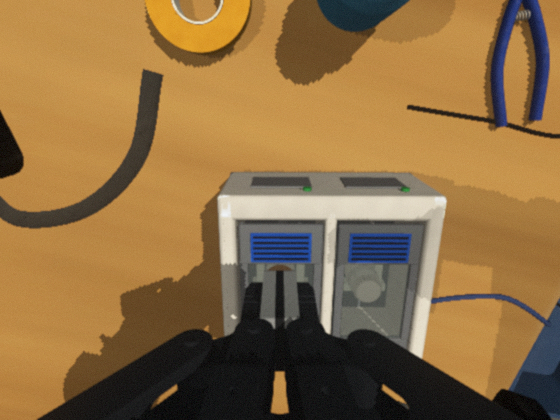

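The wrist view shows two blue pads at (280,247) and (379,248). The amber vial shows just below the first, at (281,268), so that pad, at world (0.511, 0.403, 0.092), is the one to press.

Run:
```python
from h import *; from fk import *
np.set_printoptions(precision=4,suppress=True)
X=np.array([-.721,-.693]); p=np.array([.5107,.403])+X*.001
arm.move_l([*p,.128]); 
def st(t):
    s=status.get_obs(); print(t,s["time_s"],s["position"],s["force"])
    return s
st("above")
print(arm.move_l([*p,.100],rate=.02,f_stop=2)); z=st("touch")["position"][2]
print(arm.move_l([*p,z-.008],rate=.015,f_stop=11)); st("press")
arm.move_l([*(p-X*.01),z+.12],rate=.25); st("up")
arm.move_l([*(p-X*.06),z+.26],rate=.2)
arm.dwell(1.5); st("wait")
im,d=read_camera("top"); cv2.imwrite("pics/t2.png",cv2.resize(im[130:290,200:360],(480,480)))
im,d=read_camera("scene"); cv2.imwrite("pics/s2.png",cv2.resize(im[160:300,210:350],(560,560)))
```

```text
above 7.5333 [0.5109 0.403  0.129 ] [0.6887 0.8536 0.5303]
True
touch 8.4333 [0.5099 0.4022 0.1096] [0.2938 1.0298 3.3915]
True
press 8.775 [0.5099 0.4023 0.1077] [-0.5196 -0.245   6.0561]
up 9.4167 [0.5163 0.4088 0.2285] [-0.351   0.0409 -1.0036]
wait 11.8083 [0.5533 0.4439 0.3696] [ 0.995   0.1493 -0.6769]
```

View pics/s2.png

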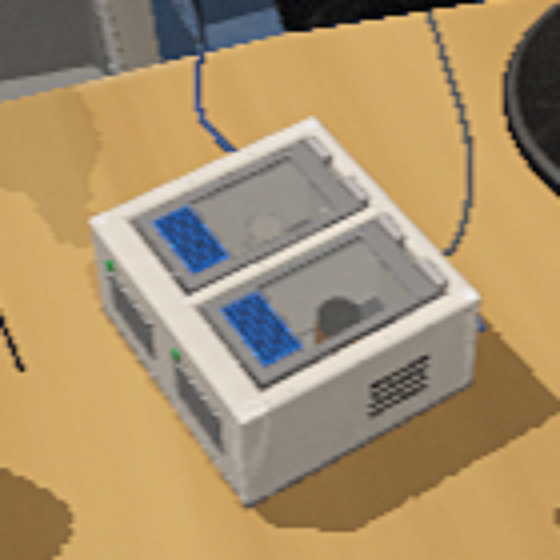

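The lid is still latched: the press stopped early, about 2 mm down. I'll press again by position in small steps, with a looser force stop.

Run:
```python
from h import *; from fk import *
np.set_printoptions(precision=4,suppress=True)
X=np.array([-.721,-.693]); p=np.array([.5107,.403])+X*.001
def st(t):
    s=status.get_obs(); print(t,s["time_s"],s["position"],s["force"]); return s
arm.move_l([*p,.130]); arm.move_l([*p,.114],rate=.05); arm.dwell(.2); f0=st("above")["force"][2]
for z in (.109,.107,.1055,.1045,.1035,.1025,.1015):
    hit=arm.move_l([*p,z],rate=.01,f_stop=20); arm.dwell(.1); s=st(z)
    if hit or s["force"][2]-f0>11 or s["position"][2]<.1043: break
arm.move_l([*(p-X*.01),.23],rate=.25)
arm.move_l([*(p-X*.06),.36],rate=.2)
arm.dwell(1.5); st("wait")
im,d=read_camera("scene"); cv2.imwrite("pics/s3.png",cv2.resize(im[130:300,190:360],(560,560)))
```

```text
above 14.375 [0.5102 0.4024 0.1143] [ 1.0049 -0.7497  0.0558]
0.109 15.125 [0.51   0.4024 0.1093] [-0.465  -0.1877  3.8015]
0.107 15.575 [0.5101 0.4024 0.1076] [-1.5534 -2.0078  5.9391]
0.1055 15.975 [0.5101 0.4024 0.1066] [-2.9081 -1.6687  8.3142]
0.1045 16.325 [0.5101 0.4023 0.1061] [-3.1022 -2.6043 10.5126]
0.1035 16.675 [0.5101 0.4024 0.1057] [-2.8902 -3.318  12.797 ]
wait 19.6833 [0.5533 0.4439 0.36  ] [0.0099 0.2535 0.4273]
```

View pics/s3.png

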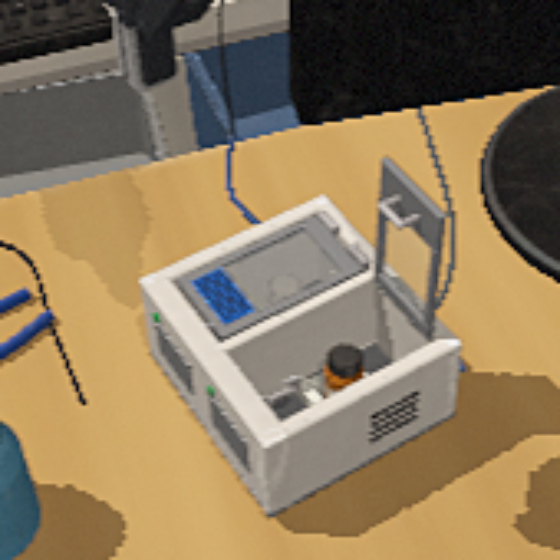

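The lid stands upright at about (410,245) in the crop, the amber vial stands in its nest at (345,368), and the other lid is shut at (270,270).

```bash
python3 -c "
from h import *
print(workorder.job_done())"
```

```text
the job is handed in; nothing more can be done
None
```

The lid over the amber vial (right bay) is fully open, the vial stands in its nest and the other bay is shut; the job was handed in about 20 s into the 32 s limit, after a first press that stopped too shallow, and no verdict came back.

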